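Snap the glaze tub's lid shut all round

ROBOT

A 6-joint arm with a two-finger parallel gripper is mounted at the origin on the work surface. World frame = base frame: x ahead of the robot, y to its left, z up, the work surface at z = 0. Lengths are in m, angles in rad, forces in N, time in s.
With the tool pointing down it reaches from about 0.4 to 0.825 m from the base axis. Payload 7 kg.
Tool frame: the origin (TCP) lies on the centre line of the jaws, within the pads' length; the fingertips stand 19 mm ahead of it and the grasp point (between the pads) is the TCP; z points along the fingers, y is the line along which they close (so a half turn about z gives the same grasp; the last joint's range is limited). The gripper opens to 85 mm and grips with 20 to 120 N. Pads are 22 mm wide; open, the fingers measure 114 mm over their backs; the gripper's body (76 mm by 85 mm) begins 54 mm behind the grasp point. The pads swing forward as they close: fully open they stand 13 mm farther back than shut.
Start: joints at [-0.858, 0.359, 0.012, 0, -1.224, -0.288], TCP at [0.278, -0.615, 0.25] pointing down, gripper open.
Joint ranges: [-3.07, 3.07], [-1.43, 2.12], [-1.02, 1.25], [-3.03, 1.67], [-3.05, -0], [-3.03, 3.03]. Speed limits (rad/s): [2.39, 2.39, 3.01, 3.14, 3.14, 3.14].

INTERFACE

Orientations are given as a unit quaternion [x, y, z, w].
In Python, from station import get_obs, imaging, arm gives the robot as it stands.
- The arm moves only by the tool carry_out, never from a script. Its argument "plan" is a list that holds one entry, the list of rows, each a list of 7 numbers: the turn, a rotation vector about the tool's x, y, z in rad, then the shift along the tool's x, y, z in m, then the gripper command: -1 is fully open, 1 is shut, values between are in proportion. A call has 1 to 12 rows; each row is the pose to reach, as a shift and turn from the pose commanded when the call began, along the tool's axes at that moment; what a row does not reach only later rows make up. A row lasts 1/10 s, in which the tool goes at most 50 mm and 8.59 degrees, less where a joint would pass 70% of its speed; a pose out of reach is approached as far as the arm can. A call with a gripper value outside its range is refused whole. The fingers move at their own pace and stop on an object; "squeeze" is the grip in N (left out, the last holds). Time passes only in rows, so rows that repeat a pose let the fingers close. It gives the time, the measured TCP pose, the force, the opening and the grip force at its end, in the units of the state.
- get_obs(): the state, without advancing time (a new reading comes with each control period).
- imaging.get_image(name): name is "side" or "top"; returns a dict with "color" (480x640x3 uint8, blue, green, red), "intrinsics" (3x3 intrinsics, pixels), "world_from_camera" (4x4, takes a point from camera to world coordinates). Camera axes: x right, y down, z forward; pixel columns grow to the right and rows downward; lengths in m; the calibration is good to about 2 mm. A picture is of the moment at which its call begins. There is no depth.
- arm.sign_off(): hands the job in; it is judged then, once.
The state is a dict: "t": time; "qpos": joint angles; "joint_vel": joint speeds; "effort": joint torques, N m; "tcp_pos": TCP position; "eef_rot": TCP orientation; "wrist_force": force on the tool from outside, world axes, zero at the start; "torque": the same for the moment, N m; "gripper_width": finger opening in m; "grip_force": force on a finger pad.
Only numpy, scipy, OpenCV 4.12 (cv2) and the standard library are available. Lean on these libraries where they do the work, as an engineer would, in place of code of your own. Each camera call takes 0.05 s, during which the arm holds its last target. There are 200 camera calls.

TASK

The lid of the white glaze tub is still unlatched: press down each of its four blue rim sections until every one has clicked fully shut. Only press: do not pick up or tip the tub, leave it standing where it is, and do not disturb the tumbler, bowl, paddle or cones around it.

Things in the scene. Friction and masses are not known exactly. Their poses are not given: they have to be found in the camera images.
- tub: White round plastic glaze tub with a yellow band, loose on the shelf, 160 mm across, about 1.4 kg. Origin: centre of its underside; z up. Its lid is permanently on it: a fixed grey middle panel surrounded by four blue rim sections, each a quarter ring from 48 to 86 mm from the tub's axis. Sections 1, 2, 3, 4 lie towards the tub's own +x, +y, -x, -y.
- panel (a point): Centre of the top of the lid's fixed grey middle panel (92 mm across), 116 mm above the tub's origin. A rim section that is not shut stands 12 mm above this panel and shows a red stripe under its skirt on the side; a shut one stands 2 mm above the panel and hides the stripe.
- section1 (a joint): Blue rim section 1, how far it is pressed straight down, in m. 0 is standing proud, 0.010 is fully shut at its stop. It slides rigidly without tilting. A spring tongue resists with up to about 10 N (at about 3 mm); past about 6 to 7 mm it snaps over and pulls the section shut by itself and holds it; let go earlier, it springs back up.
- press1 (a point): Middle of the top face of rim section 1, 67 mm from the tub's axis, marked by a white dot 16 mm across. It moves with the section (128 mm above the tub's underside when open, 118 mm when shut). Best place to press.
- section2 (a joint): Blue rim section 2, how far it is pressed straight down, in m. 0 is standing proud, 0.010 is fully shut at its stop. It slides rigidly without tilting. A spring tongue resists with up to about 10 N (at about 3 mm); past about 6 to 7 mm it snaps over and pulls the section shut by itself and holds it; let go earlier, it springs back up.
- press2 (a point): Middle of the top face of rim section 2, 67 mm from the tub's axis, marked by a white dot 16 mm across. It moves with the section (128 mm above the tub's underside when open, 118 mm when shut). Best place to press.
- section3 (a joint): Blue rim section 3, how far it is pressed straight down, in m. 0 is standing proud, 0.010 is fully shut at its stop. It slides rigidly without tilting. A spring tongue resists with up to about 10 N (at about 3 mm); past about 6 to 7 mm it snaps over and pulls the section shut by itself and holds it; let go earlier, it springs back up.
- press3 (a point): Middle of the top face of rim section 3, 67 mm from the tub's axis, marked by a white dot 16 mm across. It moves with the section (128 mm above the tub's underside when open, 118 mm when shut). Best place to press.
- section4 (a joint): Blue rim section 4, how far it is pressed straight down, in m. 0 is standing proud, 0.010 is fully shut at its stop. It slides rigidly without tilting. A spring tongue resists with up to about 10 N (at about 3 mm); past about 6 to 7 mm it snaps over and pulls the section shut by itself and holds it; let go earlier, it springs back up.
- press4 (a point): Middle of the top face of rim section 4, 67 mm from the tub's axis, marked by a white dot 16 mm across. It moves with the section (128 mm above the tub's underside when open, 118 mm when shut). Best place to press.
- tumbler: Grey bisque tumbler, fragile, loose, 78 mm across the rim, 105 mm tall. Origin: centre of its underside.
- sieve_bowl: Aluminium sieve bowl, loose, 150 mm across, 55 mm tall. Origin: centre of its underside.
- paddle: Hardwood stirring paddle lying on the shelf, loose, 280 mm long along its x, 55 mm wide, 12 mm thick. Origin: on its underside near the middle.
- cone1: Ochre kiln cone standing upright, loose, base 28 mm across, 62 mm tall, tips over easily. Origin: centre of its underside.
- cone2: Ochre kiln cone standing upright, loose, base 28 mm across, 62 mm tall, tips over easily. Origin: centre of its underside.
- cone3: Ochre kiln cone standing upright, loose, base 28 mm across, 62 mm tall, tips over easily. Origin: centre of its underside.

How it is judged:
By the outcome, as a careful person would: the job done as asked, in the order asked, and still so for the second after the job is handed in, with the robot touching nothing.
It also fails if it takes over 48 s, if anything falls off the work surface, if the arm or the gripper's body presses on something with over 40 N, if the wrist force passes 120 N, or if a joint passes its speed limit or range.

## Working session

There is one attempt and no reset: what is moved stays moved. The work goes in short steps, Python scripts to look and compute and a tool call to move; the robot and the scene stay as the last step left them, time stands still between calls to the robot, and variables do not carry over. Pictures are saved under pics/ and viewed, at most 10 in all, crops included, and the job is handed in when it is done.

Besides the shell and the picture viewer there is one more tool, called in YAML: its name, and indented under it one key for each argument. carry_out: Moves the arm, as the interface text tells. Its arguments: {"type":"object","properties":{"plan":{"type":"array"},"squeeze":{"type":"number"}},"required":["plan"]}

```bash
mkdir -p pics
python3 - <<'E'
from station import get_obs, imaging, arm
import cv2,numpy as np,pickle
for n in("top","side"):
    d=imaging.get_image(n); cv2.imwrite(f"pics/{n}0.png",d["color"]); pickle.dump(d,open(n+".pkl","wb"))
    print(n,np.round(d["intrinsics"],1).tolist(),np.round(d["world_from_camera"],3).tolist())
o=get_obs(); print(o["t"],o["tcp_pos"],o["eef_rot"],o["gripper_width"])
E
```

```text
top [[499.2, 0.0, 315.1], [0.0, 499.2, 235.4], [0.0, 0.0, 1.0]] [[-0.028, -0.994, 0.102, 0.457], [-1.0, 0.028, 0.003, -0.118], [-0.006, -0.102, -0.995, 1.521], [0.0, 0.0, 0.0, 1.0]]
side [[573.4, 0.0, 316.5], [0.0, 573.4, 240.2], [0.0, 0.0, 1.0]] [[-0.971, -0.174, 0.163, 0.344], [-0.238, 0.735, -0.635, 0.852], [-0.009, -0.655, -0.755, 1.266], [0.0, 0.0, 0.0, 1.0]]
0.1 [ 0.27799978 -0.61464823  0.24944536] [-2.10764748e-01  9.77536514e-01  7.25766530e-04 -2.40460179e-04] 0.08541167744576157
```

View pics/top0.png

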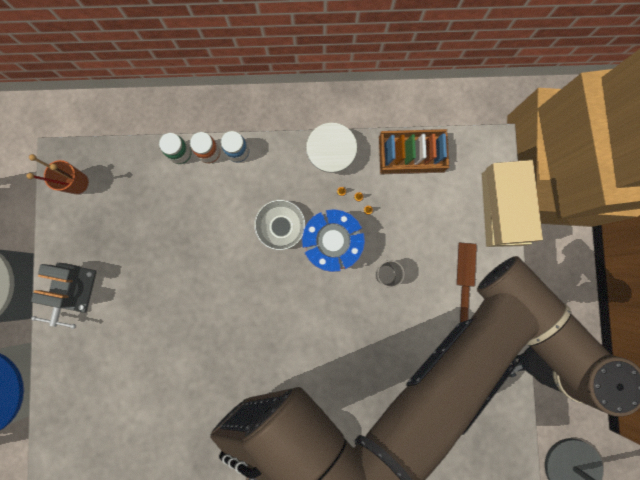

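View pics/side0.png

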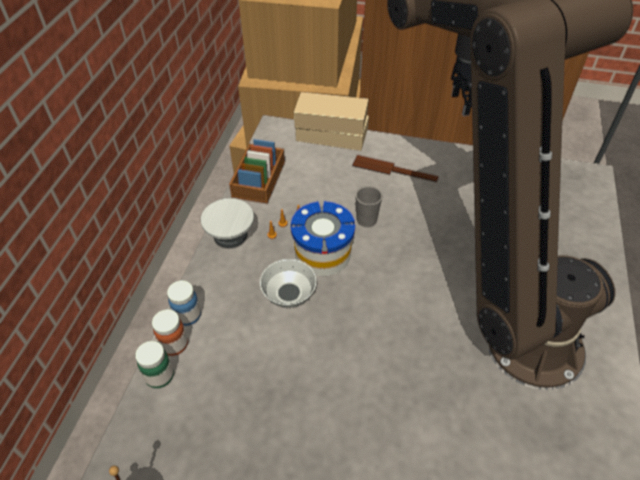

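The top view shows the tub at about (334,240), with white dots at about (344,219), (354,251), (322,261) and (312,229). In the side view the tub is at about (323,228), with the tumbler, bowl and cones close by but lower than the lid.

```bash
cat > h.py <<'E'
import cv2,numpy as np
def ray(d,u,v,z):
    T=d["world_from_camera"];r=T[:3,:3]@np.linalg.inv(d["intrinsics"])@[u,v,1]
    return T[:3,3]+r*(z-T[2,3])/r[2]
def dots(d,box):
    x0,y0,x1,y1=box;c=cv2.resize(d["color"][y0:y1,x0:x1],None,fx=4,fy=4,interpolation=cv2.INTER_CUBIC)
    hsv=cv2.cvtColor(c,cv2.COLOR_BGR2HSV)
    blue=cv2.inRange(hsv,(105,120,60),(125,255,255))
    cs=cv2.findContours(blue,cv2.RETR_CCOMP,cv2.CHAIN_APPROX_NONE)
    out=[]
    for k,h in zip(cs[0],cs[1][0]):
        a=cv2.contourArea(k)/16
        if h[3]>=0 and a>6:
            m=cv2.moments(k);out.append((x0+(m["m10"]/m["m00"]+.5)/4-.5,y0+(m["m01"]/m["m00"]+.5)/4-.5,a))
    return out,c
E
python3 - <<'E'
from h import *
import pickle
for n,b in(("top",(290,195,380,285)),("side",(280,190,365,275))):
    d=pickle.load(open(n+".pkl","rb"));o,c=dots(d,b)
    cv2.imwrite(f"pics/{n}c.png",c)
    for u,v,a in o: print(n,round(u,1),round(v,1),round(a,1),[ray(d,u,v,z).round(4)[:2].tolist() for z in(.128,.118)])
E
python3 -c "
import cv2,numpy as np
a=cv2.imread('pics/topc.png');b=cv2.imread('pics/sidec.png');b=cv2.resize(b,(360,360));cv2.imwrite('pics/both.png',np.hstack([a,b]))"
```

```text
top 322.0 261.1 37.8 [[0.5284, -0.1311], [0.5289, -0.1312]]
top 354.2 250.5 36.8 [[0.5555, -0.2221], [0.5562, -0.2228]]
top 311.5 229.0 36.8 [[0.6194, -0.1043], [0.6205, -0.1042]]
top 343.5 218.5 35.5 [[0.6464, -0.1951], [0.6477, -0.1957]]
side 305.6 237.4 39.7 [[0.6197, -0.1075], [0.6221, -0.1159]]
side 304.3 211.5 37.1 [[0.6468, -0.1985], [0.6494, -0.2077]]
side 341.3 235.9 40.2 [[0.529, -0.1343], [0.5306, -0.143]]
side 338.7 210.0 37.2 [[0.556, -0.2255], [0.5579, -0.2349]]
```

View pics/both.png

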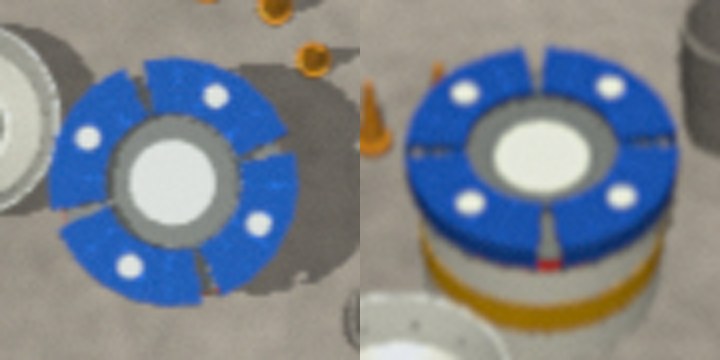

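All four sections are proud: both views agree to about 3 mm at z = 0.128, and the dots on each diagonal are 134 mm apart as they should be. Next I'll move above dot B with the gripper shut.

carry_out:
  plan:
    - [[0, 0, 0, -0.04, 0.023, 0, 1], [0, 0, 0, -0.08, 0.047, 0, 1], [0, 0, 0, -0.12, 0.07, 0, 1], [0, 0, 0, -0.16, 0.093, 0, 1], [0, 0, 0, -0.2, 0.117, 0, 1], [0, 0, 0, -0.24, 0.14, 0, 1], [0, 0, 0, -0.28, 0.163, 0, 1], [0, 0, 0, -0.32, 0.187, 0, 1], [0, 0, 0, -0.36, 0.21, 0, 1], [0, 0, 0, -0.4, 0.234, 0, 1], [0, 0, 0, -0.414, 0.242, 0, 1], [0, 0, 0, -0.414, 0.242, 0, 1]]
  squeeze: 20

```text
t: 1.3
tcp_pos: [0.5567, -0.2218, 0.2497]
eef_rot: [-0.212, 0.977, 0.0, -0.0]
wrist_force: [-0.6, -0.8, -1.1]
gripper_width: -0.0002
grip_force: 0.0
```

carry_out:
  plan:
    - [[0, 0, 0, 0, -0.001, 0.03, 1], [0, 0, 0, 0, -0.001, 0.06, 1], [0, 0, 0, 0, -0.001, 0.08, 1], [0, 0, 0, 0, -0.001, 0.09, 1], [0, 0, 0, 0, -0.001, 0.09, 1], [0, 0, 0, 0, -0.001, 0.09, 1]]

```text
t: 1.9
tcp_pos: [0.5563, -0.2254, 0.1612]
eef_rot: [-0.211, 0.978, -0.0, 0.0]
wrist_force: [-0.7, 0.3, 0.3]
gripper_width: -0.0
grip_force: 0.0
```

Run:
```python
from station import get_obs, imaging
from h import *
d=imaging.get_image("side");a=cv2.resize(d["color"][170:270,260:390],None,fx=5,fy=5,interpolation=cv2.INTER_CUBIC)
cv2.imwrite("pics/s1.png",a);print(dots(d,(280,190,365,275))[0])
o=get_obs();print(o["tcp_pos"],o["wrist_force"])
```

```text
[(305.5522715370516, 237.40635637601466, 39.78125), (304.4242224178404, 211.40859741784038, 35.5), (341.2919254658385, 235.90062111801242, 40.25), (351.23511904761904, 222.9987244897959, 6.125)]
[ 0.55661734 -0.22530962  0.16153813] [-0.84125095  0.30681005  0.57088561]
```

View pics/s1.png

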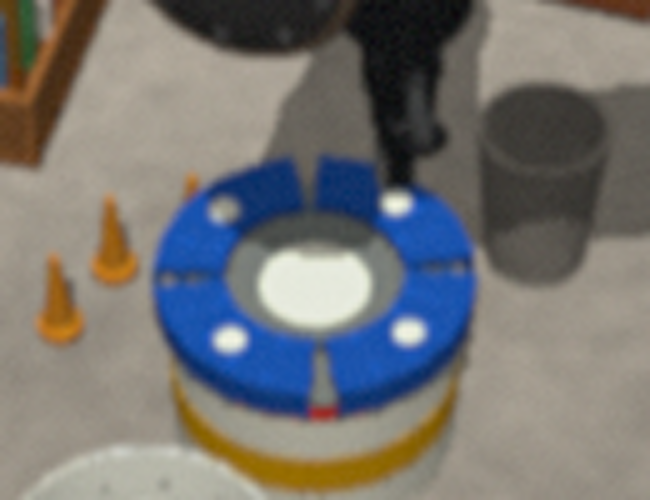

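The fingertip is directly over dot B (crop ~ (397,190), dot at (397,203)), with a gap of about 14 mm. I'll press now.

carry_out:
  plan:
    - [[0, 0, 0, 0, 0, 0.008, 1], [0, 0, 0, 0, 0, 0.012, 1], [0, 0, 0, 0, 0, 0.015, 1], [0, 0, 0, 0, 0, 0.018, 1], [0, 0, 0, 0, 0, 0.02, 1], [0, 0, 0, 0, 0, 0.022, 1], [0, 0, 0, 0, 0, 0.022, 1], [0, 0, 0, 0, 0, 0.022, 1]]

```text
t: 2.75
tcp_pos: [0.556, -0.2248, 0.1381]
eef_rot: [-0.211, 0.978, 0.0, -0.0]
wrist_force: [-0.5, -0.3, -0.3]
gripper_width: 0.0003
grip_force: 0.0
```

carry_out:
  plan:
    - [[0, 0, 0, 0, 0, -0.02, 1], [0, 0, 0, 0, 0, -0.04, 1], [0, 0, 0, -0.03, -0.004, -0.04, 1], [0, 0, 0, -0.06, -0.008, -0.04, 1], [0, 0, 0, -0.09, -0.012, -0.04, 1], [0, 0, 0, -0.094, -0.012, -0.035, 1], [0, 0, 0, -0.094, -0.012, -0.022, 1], [0, 0, 0, -0.094, -0.012, -0.022, 1], [0, 0, 0, -0.094, -0.012, -0.022, 1]]

```text
t: 3.65
tcp_pos: [0.6454, -0.1973, 0.1596]
eef_rot: [-0.211, 0.978, 0.0, -0.001]
wrist_force: [0.1, -0.7, -0.3]
gripper_width: 0.0003
grip_force: 0.0
```

```bash
cat > look.py <<'E'
import sys
from station import get_obs, imaging
from h import *
for n,b in(("top",(290,195,380,285)),("side",(280,190,365,275))):
    d=imaging.get_image(n);o,_=dots(d,b)
    for u,v,a in o: print(n,round(u,1),round(v,1),round(a,1),ray(d,u,v,.128).round(4)[:2])
cv2.imwrite(f"pics/{sys.argv[1]}.png",cv2.resize(d["color"][170:270,260:390],None,fx=5,fy=5,interpolation=cv2.INTER_CUBIC))
o=get_obs();print(o["tcp_pos"],o["wrist_force"])
E
python3 look.py s2
```

```text
top 322.0 261.1 37.9 [ 0.5284 -0.1312]
top 354.0 250.7 36.4 [ 0.5548 -0.2216]
top 311.5 229.0 36.6 [ 0.6193 -0.1043]
side 341.3 235.9 40.5 [ 0.5289 -0.1343]
side 338.6 212.5 37.6 [ 0.5542 -0.2162]
side 305.6 237.4 40.2 [ 0.6197 -0.1075]
[ 0.64613838 -0.19742677  0.1607613 ] [-0.16917905  0.31105765  0.1652511 ]
```

View pics/s2.png

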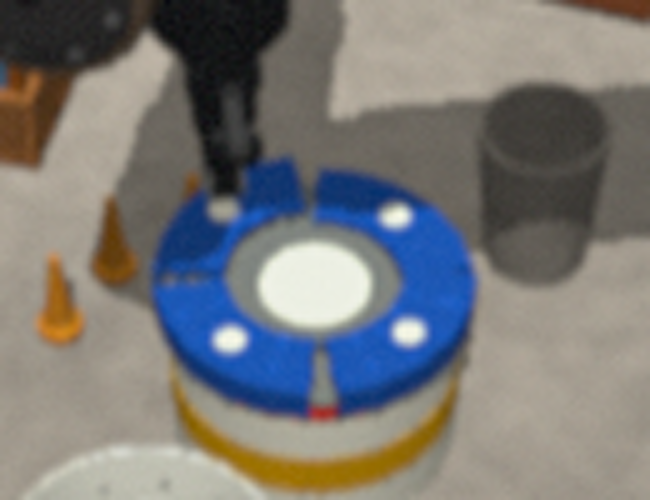

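B is shut: its side-view dot dropped from row 210.0 to 212.5, which is a full 10 mm, and the other dots haven't moved. The tip is now over dot D at crop (222,205), so I'll press it.

carry_out:
  plan:
    - [[0, 0, 0, 0, 0, 0.008, 1], [0, 0, 0, 0, 0, 0.012, 1], [0, 0, 0, 0, 0, 0.015, 1], [0, 0, 0, 0, 0, 0.018, 1], [0, 0, 0, 0, 0, 0.02, 1], [0, 0, 0, 0, 0, 0.022, 1], [0, 0, 0, 0, 0, 0.022, 1], [0, 0, 0, 0, 0, 0.022, 1]]

```text
t: 4.55
tcp_pos: [0.6466, -0.197, 0.138]
eef_rot: [-0.211, 0.978, 0.0, -0.0]
wrist_force: [0.5, -0.1, -0.6]
gripper_width: -0.0003
grip_force: 0.0
```

carry_out:
  plan:
    - [[0, 0, 0, 0, 0, -0.02, 1], [0, 0, 0, 0, 0, -0.04, 1], [0, 0, 0, -0.004, 0.03, -0.04, 1], [0, 0, 0, -0.008, 0.06, -0.04, 1], [0, 0, 0, -0.012, 0.09, -0.04, 1], [0, 0, 0, -0.013, 0.094, -0.035, 1], [0, 0, 0, -0.013, 0.094, -0.022, 1], [0, 0, 0, -0.013, 0.094, -0.022, 1], [0, 0, 0, -0.013, 0.094, -0.022, 1]]

```text
t: 5.45
tcp_pos: [0.6195, -0.1068, 0.1594]
eef_rot: [-0.21, 0.978, -0.0, -0.001]
wrist_force: [0.4, -0.4, 0.7]
gripper_width: 0.0002
grip_force: 0.0
```

```bash
python3 look.py s3
```

```text
top 322.0 261.1 37.8 [ 0.5284 -0.1312]
top 353.9 250.7 38.0 [ 0.5548 -0.2213]
top 343.3 219.0 37.5 [ 0.645  -0.1946]
side 341.3 235.8 41.3 [ 0.529  -0.1348]
side 338.5 212.6 36.5 [ 0.5542 -0.2157]
[ 0.6199713  -0.10681802  0.16011362] [1.20139401 0.27594185 0.48541602]
```

D's dot has shifted in the top view as it should when shut, and the tub hasn't moved. I'll press C, then go on to A.

carry_out:
  plan:
    - [[0, 0, 0, 0, 0, 0.008, 1], [0, 0, 0, 0, 0, 0.012, 1], [0, 0, 0, 0, 0, 0.015, 1], [0, 0, 0, 0, 0, 0.018, 1], [0, 0, 0, 0, 0, 0.02, 1], [0, 0, 0, 0, 0, 0.022, 1], [0, 0, 0, 0, 0, 0.022, 1], [0, 0, 0, 0, 0, 0.022, 1]]

```text
t: 6.35
tcp_pos: [0.6197, -0.1059, 0.138]
eef_rot: [-0.211, 0.978, 0.0, -0.0]
wrist_force: [-0.9, 0.5, 0.5]
gripper_width: 0.0001
grip_force: 0.0
```

carry_out:
  plan:
    - [[0, 0, 0, 0, 0, -0.02, 1], [0, 0, 0, 0, 0, -0.04, 1], [0, 0, 0, 0.03, 0.004, -0.04, 1], [0, 0, 0, 0.06, 0.008, -0.04, 1], [0, 0, 0, 0.09, 0.012, -0.04, 1], [0, 0, 0, 0.094, 0.013, -0.035, 1], [0, 0, 0, 0.094, 0.013, -0.022, 1], [0, 0, 0, 0.094, 0.013, -0.022, 1], [0, 0, 0, 0.094, 0.013, -0.022, 1]]

```text
t: 7.25
tcp_pos: [0.5293, -0.1327, 0.1595]
eef_rot: [-0.211, 0.977, -0.0, -0.001]
wrist_force: [-0.5, -0.7, 0.0]
gripper_width: 0.0003
grip_force: 0.0
```

```bash
python3 look.py s4
```

```text
top 354.0 250.8 37.8 [ 0.5547 -0.2214]
top 343.3 219.0 35.2 [ 0.645  -0.1946]
side 305.5 239.9 39.2 [ 0.6176 -0.099 ]
side 304.3 214.0 36.2 [ 0.6444 -0.189 ]
[ 0.52950425 -0.13268573  0.15999387] [-0.14957517 -0.13780554 -0.40749634]
```

C and D are confirmed shut, each down about 2.5 px in the side view. I'll press A, then retreat up and away.

carry_out:
  plan:
    - [[0, 0, 0, 0, 0, 0.008, 1], [0, 0, 0, 0, 0, 0.012, 1], [0, 0, 0, 0, 0, 0.015, 1], [0, 0, 0, 0, 0, 0.018, 1], [0, 0, 0, 0, 0, 0.02, 1], [0, 0, 0, 0, 0, 0.022, 1], [0, 0, 0, 0, 0, 0.022, 1], [0, 0, 0, 0, 0, 0.022, 1]]

```text
t: 8.15
tcp_pos: [0.5287, -0.1329, 0.1381]
eef_rot: [-0.211, 0.978, 0.0, -0.0]
wrist_force: [0.9, 0.6, 0.2]
gripper_width: 0.0
grip_force: 0.0
```

carry_out:
  plan:
    - [[0, 0, 0, 0, 0, -0.02, 1], [0, 0, 0, 0, 0, -0.05, 1], [0, 0, 0, 0, 0, -0.09, 1], [0, 0, 0, 0, 0, -0.12, 1], [0, 0, 0, 0.02, -0.03, -0.13, 1], [0, 0, 0, 0.04, -0.06, -0.13, 1], [0, 0, 0, 0.07, -0.1, -0.13, 1], [0, 0, 0, 0.1, -0.14, -0.13, 1], [0, 0, 0, 0.13, -0.18, -0.13, 1], [0, 0, 0, 0.15, -0.21, -0.13, 1], [0, 0, 0, 0.15, -0.21, -0.13, 1], [0, 0, 0, 0.15, -0.21, -0.13, 1]]

```text
t: 9.35
tcp_pos: [0.478, -0.3868, 0.2677]
eef_rot: [-0.21, 0.978, 0.0, -0.0]
wrist_force: [0.7, 0.4, 0.2]
gripper_width: -0.0002
grip_force: 0.0
```

```bash
python3 look.py s5
```

```text
top 322.0 261.2 36.9 [ 0.528  -0.1311]
top 311.4 229.5 35.3 [ 0.618  -0.1042]
side 305.5 239.9 39.2 [ 0.6176 -0.0991]
side 304.3 214.0 36.9 [ 0.6444 -0.1891]
side 341.3 238.3 40.2 [ 0.5273 -0.1261]
side 338.6 212.6 35.5 [ 0.5542 -0.2158]
[ 0.4786791  -0.3854862   0.26822982] [-0.53465007  0.21599245 -0.01334051]
```

View pics/s5.png

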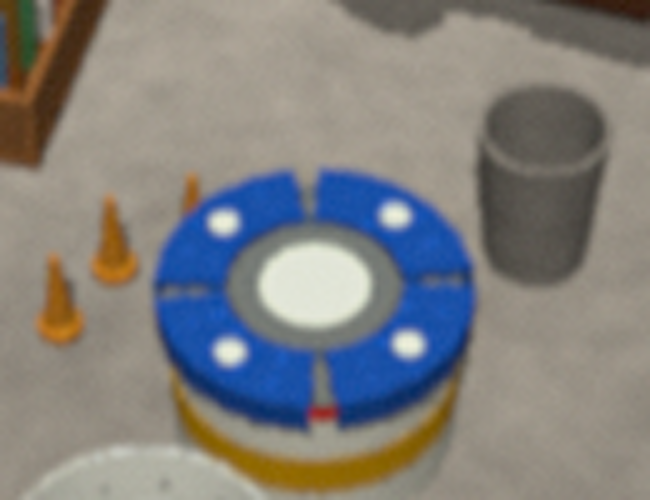

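All four dots sit 2.4–2.6 px lower in the side view than at the start, which matches the expected 10 mm. The tumbler and cones stand as before. The only red left shows through the gap between two sections at crop (323,413).

```bash
python3 -c "
from station import arm
print(arm.sign_off())"
```

```text
the job is handed in; nothing more can be done
None
```

All four blue rim sections are pressed fully shut, the tub is still where it stood, and the job was handed in after about 9.5 s of robot time.

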